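Load a paper roll on its spindle and snap the retaining cap home

TASK

Slip the loose paper roll over the spindle of the steel roll holder so that it sits on the holder's hub, and let go of it there. Then put the black snap cap on the stud at the top of the spindle and press it straight down until it clicks; do not ease off when the push suddenly gets lighter, but keep pressing the cap down onto the springy collar with a firm hand push of about 10 N, and finish while still holding it pressed like that. Leave the other things on the worktop where they are.

Things in the scene. Friction and masses are not known exactly. Their poses are not given: they have to be found in the camera images.
- stand: Steel roll holder, fixed, upright and round. Origin: centre of its underside on the worktop. Foot disc 100 mm across, 12 high; narrow hub 40 across, its top 22 above the origin (the roll sits on it); spindle 19 across up to 65; then the black collar (collar) and the snap stud (stud_tip).
- collar: Black springy rubber collar under the stud, 23 mm across; origin at the centre of its top face, 77 mm above the holder's origin when unloaded. It gives straight down against a spring of 2.5 N per mm (10 N at 4 mm), at most 6 mm, and then is hard.
- roll: Loose rigid roll of white paper on a cardboard core, standing upright on the worktop: 57 mm across, 48 high, through hole 27 across, about 0.1 kg. Origin: centre of its underside, z up along the hole. Grip it across the outside. Carry low: a wire shelf's front edge runs 585 mm above the worktop at x = 0.60 m. On the hub its origin is 22 mm above the holder's origin.
- cap: Loose black snap cap, about 40 g, standing on its open side. Origin: centre of its underside. Skirt 40 mm across to 22 high, then a round grip knob 24 across to 46. Loose on the stud its origin is 88 mm above the holder's; the push peaks at 8-15 N near 85 and falls away below 82 (click). Clicked: 77, on the collar; pressed with 10 N: 73. Sideways error up to 1.5 mm is fine. Lip opening 18.6.
- marker: Bystander: black and white marker pen, 135 x 17 x 16, lying at the front edge of the worktop (mm).
- keys: Bystander: bunch of keys with a red tag, 118 x 84 x 8, lying at the front edge (mm).
- tape_roll: Bystander: beige masking tape roll, 104 across, 25 high, lying flat farther back than the work (not the paper roll) (mm).
- salt_shaker: Bystander: small glass salt shaker, 45 across, 87 high, behind the work (mm).
- deli_cup: Bystander: white lidded deli tub, 114 across, 68 high, right of the work (mm).
- portion_cup_0: Bystander: small steel sauce cup, 68 across, 40 high, right of the work near the front edge (mm).
- red_shaker: Bystander: red shaker, 69 across, 184 high, behind right (mm).
- stud_tip (a point): Tip of the holder's snap stud, on its axis, 90 mm above the holder's origin. The stud is four sprung round prongs forming a bulb 21 mm across at its widest, 6 mm below the tip; the prongs give inward and spring out again.

How it is judged:
On the way, in this order (a step that is already met when the one before it is completed fails the run):
1. the paper roll sits on the hub, round the spindle, let go (z of roll in the frame of stand between 0.019 and 0.0255 m and horizontal distance between roll and stand below 0.006 m and angle between roll's own z axis and vertical below 0.08 rad and contact force between the fingers and roll below 0.5 N), for 0.2 s.
2. the cap has clicked down over the stud (z of cap in the frame of stand below 0.079 m and horizontal distance between cap and stand below 0.003 m and angle between cap's own z axis and vertical below 0.08 rad), for 0.1 s.
At the end, for the whole second after the job is handed in: Roll on the hub (origin 19-25.5 mm above the holder's, within 6 mm of its axis, tilt < 0.08), untouched; cap clicked on (origin < 79 mm above the holder's, within 3 mm of its axis, tilt < 0.08), fingers still on it, pressing the collar with 5-35 N (all of step 2 and z of roll in the frame of stand between 0.019 and 0.0255 m and horizontal distance between roll and stand below 0.006 m and angle between roll's own z axis and vertical below 0.08 rad and contact force between cap and collar between 5 and 35 N and contact force between the fingers and cap above 2 N and contact force between the arm and roll below 0.5 N); the arm keeps its last pose, push and grip.
It fails at once if a bystander is moved by more than 30 mm (distance of any of marker, keys, tape_roll, salt_shaker, deli_cup, portion_cup_0, red_shaker from where it was at the start of the episode above 0.03 m).
It fails at once if the cap is pressed on the collar with more than 60 N (contact force between cap and collar above 60 N).
It also fails if it takes over 54 s, if anything falls off the work surface, if the arm or the gripper's body presses on something with over 40 N, if the wrist force passes 120 N, or if a joint passes its speed limit or range.

ROBOT

A 7-joint arm with a two-finger parallel gripper is mounted at the origin on a cart in front of the work surface, level with it; the furniture and walls round the work are solid. World frame = base frame: x ahead of the robot, y to its left, z up, the work surface at z = 0. Lengths are in m, angles in rad, forces in N, time in s.
With the tool pointing down it reaches from about 0.35 to 0.9 m from the base axis. Payload 7.2 kg.
Tool frame: the origin (TCP) lies at the very end of the fingers, on their centre line; the grasp point (between the pads) lies 19 mm behind it; z points along the fingers, y is the line along which they close (so a half turn about z gives the same grasp; the last joint's range is limited). The gripper opens to 88 mm and grips with 3 to 60 N. Pads are 20 mm wide; open, the fingers measure 115 mm over their backs; the gripper's body (75 mm by 178 mm) begins 61 mm behind the grasp point.
Start: joints at [-1.273, 0.411, -0.013, 1.596, 0.006, 1.134, -0.082], TCP at [0.224, 0.584, 0.223] pointing down, gripper open.
Joint ranges: [-2.95, 2.95], [-0.29, 1.99], [-1.47, 1.44], [0.14, 2.54], [-1.03, 4.17], [0.13, 1.85], [-2.86, 2.86]. Speed limits (rad/s): [2.39, 2.39, 3.01, 3.01, 3.14, 3.14, 3.14].

INTERFACE

Orientations are given as a unit quaternion [x, y, z, w].
In Python, from station import bot, viewer gives the robot as it stands. The module is installed in compiled form; this text tells all that it offers.
- The arm moves only by the tool jog_arm, never from a script. Its argument "steps" is a list that holds one entry, the list of rows, each a list of 6 numbers: the shift along the tool's x, y, z in m, then the turn, a rotation vector about the tool's x, y, z in degrees. A call has 1 to 20 rows; each row shifts and turns the commanded pose from where the row before left it, along the tool's axes as they then stand; what a row does not reach is not made up. A row lasts 1/10 s, in which the tool goes at most 50 mm and 8.59 degrees, less where a joint would pass 70% of its speed; a pose out of reach is approached as far as the arm can. A call with a gripper value outside its range is refused whole. "jaw" is the closure, from 0 (fully open) to 1 (shut), set as the call begins (left out, the last holds). The fingers move at their own pace and stop on an object; the grip force is fixed at half the most. Time passes only in rows, so rows that do not move let the fingers close. It gives the time, the measured TCP pose, the force, the opening and the grip force at its end, in the units of the state.
- bot.state(): the state, without advancing time (a new reading comes with each control period).
- viewer.camera(name): name is "scene" or "top" or "wrist"; returns the picture (384x512x3 uint8, red, green, blue); there is no depth.
- viewer.calibration(name): a dict with "fx", "fy", "cx", "cy" (pixels), "origin" and "rotation" of the camera in the world. Camera axes: x right, y down, z forward; pixel columns grow to the right and rows downward; lengths in m; the calibration is good to about 2 mm. A picture is of the moment at which its call begins: read the wrist's pose just before it. calibration takes no time and is no camera call; for the wrist camera it gives the pose at the moment of the call.
- bot.sign_off(): hands the job in; it is judged then, once.
Trained networks look in the newest picture that a camera, given by its name, has taken for a name from the list of things; names that differ only in an ending like _2 or _b are one class to them, and where a whole thing is asked for, a point or a joint stands for the part that bears it (a point fixed in the world has none). Each returns a list of dicts, best first, with "score" (0 to 1); they miss things now and then, are a little off and sometimes report something else, mostly with a low value. They report only what shows in the picture. A call takes as long as a camera call.
- viewer.spot_in(camera, thing): "at" ([column, row] in pixels, amid what is visible of it).
The state is a dict: "clock": time; "joint_pos": joint angles; "qvel": joint speeds; "tau": joint torques, N m; "eef_pos": TCP position; "tool_rot": TCP orientation; "wrist_force": force on the tool from outside, world axes, zero at the start; "moment": the same for the moment, N m; "width": finger opening in m; "finger_force": force on a finger pad.
Only numpy, scipy, OpenCV 4.12 (cv2) and the standard library are available. Lean on these libraries where they do the work, as an engineer would, in place of code of your own. Each camera call takes 0.05 s, during which the arm holds its last target. There are 200 camera calls.

## Working session

There is one attempt and no reset: what is moved stays moved. The work goes in short steps, Python scripts to look and compute and a tool call to move; the robot and the scene stay as the last step left them, time stands still between calls to the robot, and variables do not carry over. Pictures are saved under pics/ and viewed, at most 10 in all, crops included, and the job is handed in when it is done.

Besides the shell and the picture viewer there is one more tool, called after "Emit:" as name(argument=value, ...) on one line, values as JSON. jog_arm: Moves the arm, as the interface text tells. Its arguments: {"type":"object","properties":{"steps":{"type":"array","items":{"type":"array","items":{"type":"array","items":{"type":"number"}}}},"jaw":{"type":"number"}},"required":["steps"]}

```bash
mkdir -p pics; cat > h.py <<'E'
import numpy as np, cv2
from station import bot, viewer
from scipy.spatial.transform import Rotation as R
def ray(cal,px):
    d=np.array([(px[0]-cal["cx"])/cal["fx"],(px[1]-cal["cy"])/cal["fy"],1.])
    d=np.array(cal["rotation"])@d
    return np.array(cal["origin"]),d/np.linalg.norm(d)
def tri(rs):
    A=sum(np.eye(3)-np.outer(d,d) for o,d in rs); b=sum((np.eye(3)-np.outer(d,d))@o for o,d in rs)
    p=np.linalg.solve(A,b); return p,[np.linalg.norm(np.cross(p-o,d)) for o,d in rs]
def plane(r,z): o,d=r; return o+d*(z-o[2])/d[2]
def proj(cal,p):
    c=np.array(cal["rotation"]).T@(np.array(p)-np.array(cal["origin"])); return [cal["fx"]*c[0]/c[2]+cal["cx"],cal["fy"]*c[1]/c[2]+cal["cy"]]
E
python3 - <<'E'
from h import *
s=bot.state();print(s)
ims=[]
C={}
for c in("scene","top"):
    im=viewer.camera(c);cv2.imwrite(f"pics/{c}0.png",im[:,:,::-1]); C[c]=viewer.calibration(c); print(c,C[c])
for t in("stand","collar","stud_tip","roll","cap","tape_roll","salt_shaker","deli_cup","portion_cup_0","red_shaker","keys","marker"):
    rs=[]
    for c in C:
        r=viewer.spot_in(c,t)[:2]; print(t,c,[(np.round(x["at"],1),round(x["score"],2)) for x in r])
        if r: rs.append(ray(C[c],r[0]["at"]))
    if len(rs)==2: print("   ",*[np.round(v,4) for v in tri(rs)])
E
```

```text
{'clock': 0.0, 'joint_pos': array([-1.27319907,  0.41189367, -0.01270989,  1.59700354,  0.0055727 ,
        1.13429888, -0.08220758]), 'qvel': array([ 0.00140227, -0.00010613,  0.00249912,  0.00141886, -0.00071611,
       -0.00039527,  0.00060165]), 'tau': array([ 1.08341053e-03, -5.87959385e+01,  6.42169174e-01, -2.91077971e+01,
       -5.38026018e-02,  1.82593352e-02,  1.58205244e-04]), 'eef_pos': array([0.22341545, 0.58318204, 0.22182955]), 'tool_rot': array([ 1.81878918e-01,  9.83320621e-01, -7.77801751e-04, -9.95602058e-05]), 'wrist_force': array([-0.2875476 , -0.16381196, -0.54337471]), 'moment': array([ 0.02544824, -0.02121729, -0.06616235]), 'finger_force': 0.0, 'width': 0.08783249412047682}
scene {'fx': 358.68789555043793, 'fy': 358.68789555043793, 'cx': 254.10760839288793, 'cy': 191.4832892310841, 'origin': array([0.16646341, 0.41830901, 0.66883868]), 'rotation': array([-0.2591154 ,  0.87878501, -0.38367843,  0.1157021 ])}
top {'fx': 420.3997757519669, 'fy': 420.3997757519669, 'cx': 252.7548115331094, 'cy': 190.34169830887896, 'origin': array([ 0.38846756, -0.08632764,  1.25858448]), 'rotation': array([-0.70095717,  0.71097141, -0.04219008,  0.03739921])}
stand scene [(array([200.2, 306.9]), 0.67)]Traceback (most recent call last):
  File "<stdin>", line 11, in <module>
  File "h.py", line 6, in ray
    d=np.array(cal["rotation"])@d
      ~~~~~~~~~~~~~~~~~~~~~~~~~^~
ValueError: matmul: Input operand 1 has a mismatch in its core dimension 0, with gufunc signature (n?,k),(k,m?)->(n?,m?) (size 3 is different from 4)
```

```bash
sed -i 's/np.array(cal\["rotation"\])/R.from_quat(cal["rotation"]).as_matrix()/' h.py
python3 - <<'E'
from h import *
C={}
for c in("scene","top"):
    viewer.camera(c); C[c]=viewer.calibration(c)
for t in("stand","stud_tip","collar","roll","cap","tape_roll","salt_shaker","deli_cup","portion_cup_0","red_shaker","keys","marker"):
    rs=[]
    for c in C:
        r=viewer.spot_in(c,t)[:2]; print(t,c,[(np.round(x["at"],1).tolist(),round(x["score"],2)) for x in r])
        if r: rs.append(ray(C[c],r[0]["at"]))
    if len(rs)==2: print("   ",*[np.round(v,4) for v in tri(rs)])
print(bot.state()["clock"])
E
```

```text
stand scene [([196.3, 307.3], 0.88), ([185.2, 221.3], 0.64)]
stand top [([167.8, 209.2], 0.95)]
    [ 0.4789  0.1625 -0.0147] [0.0005 0.0005]
stud_tip scene [([197.4, 305.6], 0.78)]
stud_tip top [([167.9, 213.1], 0.65)]
    [ 0.4695  0.1616 -0.0005] [0.0045 0.0045]
collar scene [([193.4, 291.1], 0.42), ([296.9, 151.1], 0.33)]
collar top [([341.9, 235.7], 0.25)]
    [ 0.4799 -0.1398 -0.0841] [0.249 0.249]
roll scene [([237.2, 242.4], 0.73)]
roll top []
cap scene [([181.4, 222.9], 0.69), ([297.2, 191.7], 0.49)]
cap top [([296.5, 215.1], 0.53)]
    [ 0.5432 -0.098   0.0347] [0.1534 0.1534]
tape_roll scene [([183.1, 221.2], 0.94)]
tape_roll top [([167.2, 210.9], 0.66), ([217.5, 135.7], 0.58)]
    [0.4733 0.1305 0.2226] [0.0203 0.0203]
salt_shaker scene [([216.0, 180.2], 0.77), ([336.5, 174.5], 0.56)]
salt_shaker top [([267.2, 252.9], 0.71), ([264.5, 148.7], 0.45)]
    [ 0.4312 -0.0508  0.2264] [0.11 0.11]
deli_cup scene [([298.0, 150.1], 0.67), ([235.4, 245.1], 0.23)]
deli_cup top [([346.7, 189.0], 0.7)]
    [ 0.5266 -0.3696  0.0417] [0.0004 0.0004]
portion_cup_0 scene [([338.4, 172.4], 0.67), ([236.7, 245.0], 0.6)]
portion_cup_0 top [([342.0, 236.8], 0.97)]
    [ 0.3891 -0.3528  0.0298] [0.0014 0.0014]
red_shaker scene [([257.4, 128.0], 0.79)]
red_shaker top [([338.1, 140.6], 0.78), ([216.9, 204.9], 0.73)]
    [ 0.6559 -0.3417  0.0887] [0.0041 0.0041]
keys scene [([310.7, 243.3], 0.85), ([256.6, 126.9], 0.53)]
keys top [([266.0, 249.6], 0.57)]
    [ 0.3559 -0.1323 -0.0296] [0.0037 0.0037]
marker scene [([261.0, 304.9], 0.84)]
marker top [([190.1, 249.4], 0.76)]
    [0.3603 0.0931 0.0049] [0.0033 0.0033]
1.45
```

View pics/scene0.png

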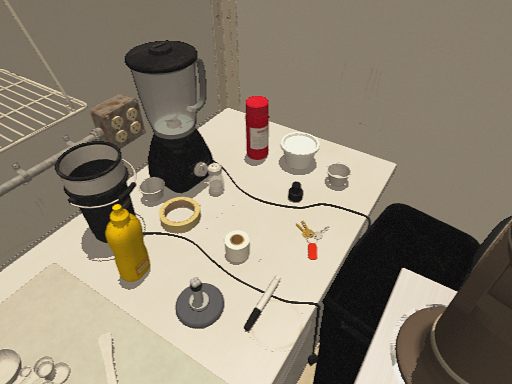

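View pics/top0.png

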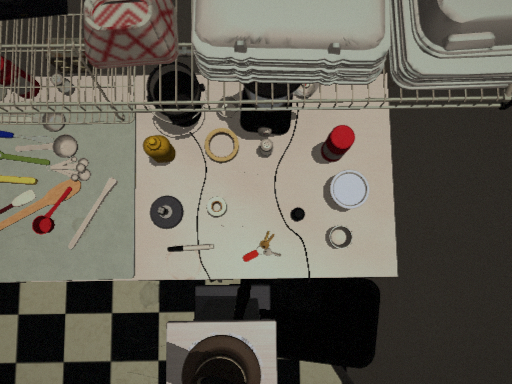

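```bash
cat >> h.py <<'E'
def delta(target,yawq=(0,1,0,0)):
    "world target TCP, orientation -> shift in present tool axes (mm) + rotvec deg in tool axes"
    s=bot.state(); r=R.from_quat(s["tool_rot"]); 
    print("tcp",np.round(s["eef_pos"],4),"dmm tool",np.round(r.inv().apply(np.array(target)-s["eef_pos"])*1e3,1),"rot",np.round((r.inv()*R.from_quat(yawq)).as_rotvec(degrees=True),2), "clk",round(s["clock"],2))
E
python3 - <<'E'
from h import *
S,T=viewer.calibration("scene"),viewer.calibration("top")
for n,a,b in(("roll",(237,247),(217,206.5)),("cap",(296,191),(298,214)),("stand",(200,305),(166.5,211.5))):
    p,e=tri([ray(S,a),ray(T,b)]); print(n,p,e,plane(ray(T,b),.03))
print(proj(T,bot.state()["eef_pos"]),proj(T,(0,0,0.1)))
im=viewer.camera("wrist");cv2.imwrite("pics/w0.png",im[:,:,::-1]);print(viewer.calibration("wrist"))
delta((.47,.04,.2)); print(bot.state()["joint_pos"])
E
```

```text
roll [0.48154232 0.01012709 0.02185564] [np.float64(0.0003272248765942544), np.float64(0.0003272248765941753)] [0.48121166 0.00965665 0.03      ]
cap [ 0.45636911 -0.22770432  0.02321355] [np.float64(0.0001047883445365193), np.float64(0.00010478834453639658)] [ 0.45590086 -0.22697     0.03      ]
stand [0.46941074 0.16181842 0.00288403] [np.float64(0.0012151221459814176), np.float64(0.0012151221459814345)] [0.46865269 0.1571471  0.03      ]
[np.float64(-28.843412964873238), np.float64(311.3714833247444)] [np.float64(219.4891818378615), np.float64(386.8467608345157)]
{'fx': 329.16039425977414, 'fy': 329.16039425977414, 'cx': 252.8610040406298, 'cy': 189.2991497632199, 'origin': array([0.15565479, 0.61009228, 0.38469589]), 'rotation': array([0.8164919 , 0.5618045 , 0.07558848, 0.10955847])}
tcp [0.2236 0.5837 0.2227] dmm tool [-424.6 -419.5   22.7] rot [  0.    -0.   -20.96] clk 1.5
[-1.27322786  0.41108468 -0.01267672  1.596169    0.00558124  1.1343253
 -0.08220066]
```

View pics/w0.png

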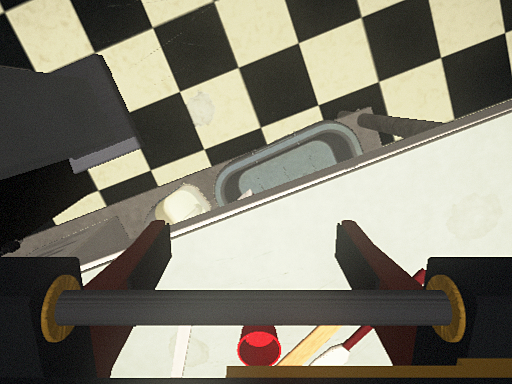

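```bash
cat >> h.py <<'E'
def wcal_at(tcp,q=(0,1,0,0)):
    s=bot.state();c=viewer.calibration("wrist");r=R.from_quat(s["tool_rot"])
    off=r.inv().apply(np.array(c["origin"])-s["eef_pos"]);rel=r.inv()*R.from_quat(c["rotation"])
    q=R.from_quat(q);return dict(c,origin=np.array(tcp)+q.apply(off),rotation=(q*rel).as_quat())
E
python3 - <<'E'
from h import *
s=bot.state();c=viewer.calibration("wrist");r=R.from_quat(s["tool_rot"])
print(r.inv().apply(c["origin"]-s["eef_pos"]),(r.inv()*R.from_quat(c["rotation"])).as_matrix().round(3))
for t in((.53,.16,.22),(.55,.1,.22),(.6,.09,.25)):
    w=wcal_at(t); print(t,[np.round(proj(w,p)) for p in((.469,.162,.09),(.469,.162,0),(.4815,.01,.048),(.4815,.01,0))])
delta((.55,.09,.22))
E
```

```text
[ 0.072872    0.00040083 -0.16201917] [[ 0.    -0.965 -0.264]
 [ 1.     0.     0.   ]
 [-0.    -0.264  0.965]]
(0.53, 0.16, 0.22) [array([255., 113.]), array([254., 110.]), array([102., 125.]), array([121., 121.])]
(0.55, 0.1, 0.22) [array([325.,  89.]), array([308.,  92.]), array([161., 104.]), array([172., 103.])]
(0.6, 0.09, 0.25) [array([333.,  32.]), array([314.,  47.]), array([175.,  53.]), array([184.,  59.])]
tcp [0.2236 0.5837 0.2227] dmm tool [-481.4 -344.2    2.7] rot [  0.    -0.   -20.96] clk 1.5
```

Emit:
jog_arm(steps=[[[0,0,0,0,0,-7],[0,0,0,0,0,-7],[0,0,0,0,0,-7],[-0.0222,-0.0411,0,0,0,0],[-0.0222,-0.0411,0,0,0,0],[-0.0222,-0.0411,0,0,0,0],[-0.0222,-0.0411,0,0,0,0],[-0.0222,-0.0411,0,0,0,0],[-0.0222,-0.0411,0,0,0,0],[-0.0222,-0.0411,0,0,0,0],[-0.0222,-0.0411,0,0,0,0],[-0.0222,-0.0411,0,0,0,0],[-0.0222,-0.0411,0,0,0,0],[-0.0222,-0.0411,0,0,0,0],[-0.0222,-0.0411,0,0,0,0],[0,0,0,0,0,0],[0,0,0,0,0,0]]])

```text
clock: 3.2
eef_pos: [0.4906, 0.0899, 0.2227]
tool_rot: [0.001, 1.0, 0.0, 0.0]
wrist_force: [-0.2, -0.1, 0.1]
width: 0.0876
finger_force: 0.0
```

```bash
cat > look.py <<'E'
from h import *
import sys,pickle
n=sys.argv[1]; c=viewer.calibration("wrist"); im=viewer.camera("wrist"); cv2.imwrite(f"pics/{n}.png",im[:,:,::-1]); pickle.dump(c,open(f"{n}.pkl","wb"))
delta((.49,.09,.22)); print(bot.state()["wrist_force"],bot.state()["joint_pos"].round(2))
for t in sys.argv[2:]:
    for d in viewer.spot_in("wrist",t)[:2]: print(t,np.round(d["at"],1),round(d["score"],2),plane(ray(c,d["at"]),.04))
E
python3 look.py w1 stand stud_tip roll cap
```

```text
tcp [0.49   0.0912 0.2226] dmm tool [ 0.  -1.2  2.6] rot [ 0.03 -0.02  0.03] clk 3.25
[-0.44303671 -0.54075768  0.10408982] [-0.47  0.19  0.22  1.91 -0.05  1.05  1.34]
stand [315.4 147.8] 0.86 [0.4671183  0.15637297 0.04      ]
stud_tip [313.5 142.5] 0.72 [0.4615635  0.15411766 0.04      ]
roll [172.  160.9] 0.83 [0.48078958 0.00496117 0.04      ]
roll [315.3 141.5] 0.3 [0.46052444 0.15594846 0.04      ]
```

View pics/w1.png

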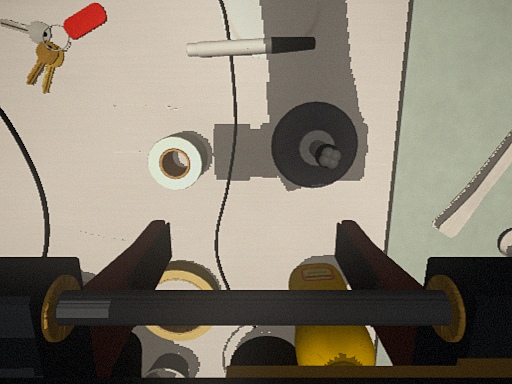

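```bash
cat > fit.py <<'E'
from h import *
import pickle
def circ(n,cal,guess,rad,z,lo,hi,save=None,wobble=12):
    """fit circle of radius about rad at height z: unwarp plane z around guess at 0.25mm/px, radial edge max"""
    im=cv2.imread(n); g=cv2.GaussianBlur(im,(3,3),0).astype(np.float32)
    c=np.array(guess[:2],float)
    for it in range(4):
        th=np.linspace(0,2*np.pi,180,endpoint=False); rr=np.arange(lo,hi,.00025)
        P=np.stack([c[0]+np.outer(np.cos(th),rr),c[1]+np.outer(np.sin(th),rr),np.full((180,len(rr)),z)],-1).reshape(-1,3)
        q=(P-cal["origin"])@R.from_quat(cal["rotation"]).as_matrix()
        u=(cal["fx"]*q[:,0]/q[:,2]+cal["cx"]).reshape(180,-1).astype(np.float32);v=(cal["fy"]*q[:,1]/q[:,2]+cal["cy"]).reshape(180,-1).astype(np.float32)
        pr=cv2.remap(g,u,v,cv2.INTER_LINEAR); gr=np.abs(np.gradient(pr,axis=1)).sum(-1); gr=cv2.GaussianBlur(gr,(9,1),0)
        k=gr.argmax(1); r=rr[k]; pts=np.stack([c[0]+r*np.cos(th),c[1]+r*np.sin(th)],1)
        ok=(k>1)&(k<len(rr)-2)&(gr.max(1)>.3*np.median(gr.max(1)))
        from scipy.optimize import least_squares
        s=least_squares(lambda p:np.hypot(*(pts[ok]-p[:2]).T)-p[2],[*c,rad],loss="soft_l1",f_scale=.0004)
        c=s.x[:2]
    return np.round(s.x,4),int(ok.sum()),np.round(np.median(abs(s.fun)),5)
E
python3 - <<'E'
from fit import *
c=pickle.load(open("w1.pkl","rb")); n="pics/w1.png"
for z in(.008,.012,.016): print("foot",z,circ(n,c,plane(ray(c,(315,145)),z),.05,z,.04,.06))
for z in(.044,.048,.052): print("roll",z,circ(n,c,plane(ray(c,(174,162)),z),.0285,z,.022,.036)); print("hole",circ(n,c,plane(ray(c,(174,162)),z),.0135,z,.009,.018))
print(plane(ray(c,(315,145)),.012),plane(ray(c,(328,156)),.09))
im=cv2.imread(n); a=cv2.resize(im[95:195,265:365],None,fx=4,fy=4,interpolation=cv2.INTER_CUBIC);b=cv2.resize(im[115:215,125:225],None,fx=4,fy=4,interpolation=cv2.INTER_CUBIC)
cv2.imwrite("pics/c1.png",np.hstack([np.clip(a.astype(float)*2.,0,255).astype(np.uint8),b]))
E
```

```text
foot 0.008 (array([0.4695, 0.1607, 0.0495]), 172, np.float64(0.00022))
foot 0.012 (array([0.469 , 0.1599, 0.049 ]), 165, np.float64(0.00023))
foot 0.016 (array([0.4685, 0.1592, 0.0485]), 167, np.float64(0.00026))
roll 0.044 (array([0.4827, 0.0084, 0.0279]), 180, np.float64(0.00017))
hole (array([0.4826, 0.0082, 0.0166]), 180, np.float64(0.00013))
roll 0.048 (array([0.4819, 0.0093, 0.0276]), 180, np.float64(0.00018))
hole (array([0.4819, 0.0092, 0.0164]), 180, np.float64(0.00011))
roll 0.052 (array([0.4811, 0.0103, 0.0272]), 180, np.float64(0.00025))
hole (array([0.4811, 0.0101, 0.0162]), 180, np.float64(5e-05))
[0.46794185 0.16110384 0.012     ] [0.46741468 0.1585831  0.09      ]
```

View pics/c1.png

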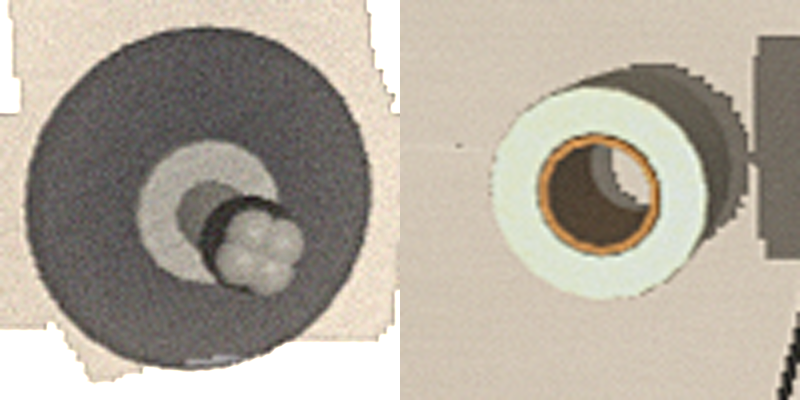

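Emit:
jog_arm(steps=[[[0.0105,0.0345,0.01,0,0,0],[0.0105,0.0345,0.01,0,0,0],[0,0,0,0,0,0],[0,0,0,0,0,0],[0,0,0,0,0,0]]])

```text
clock: 3.95
eef_pos: [0.4695, 0.1591, 0.2029]
tool_rot: [-0.0, 1.0, -0.0, 0.0]
wrist_force: [0.6, -0.4, 0.2]
width: 0.0876
finger_force: 0.0
```

```bash
python3 look.py w2 stud_tip; python3 - <<'E'
from fit import *
c=pickle.load(open("w2.pkl","rb")); n="pics/w2.png"
print("pred",proj(c,(.469,.16,.09)))
for z in(.008,.012): print("foot",z,circ(n,c,(.469,.16),.05,z,.042,.058))
print("hub",circ(n,c,(.469,.16),.02,.022,.016,.024))
im=cv2.imread(n); cv2.imwrite("pics/c2.png",np.clip(2.*cv2.resize(im[130:280,180:330],None,fx=4,fy=4,interpolation=cv2.INTER_CUBIC),0,255))
E
```

```text
tcp [0.4697 0.1589 0.203 ] dmm tool [-20.4 -68.9 -17. ] rot [-0.01  0.03 -0.01] clk 4.0
[ 0.29806342  0.18237713 -0.78210214] [-0.57  0.21  0.18  1.94 -0.04  1.    1.19]
stud_tip [256.7 164.2] 0.58 [0.45976234 0.16376836 0.04      ]
pred [np.float64(252.94735834211414), np.float64(185.78034614325824)]
foot 0.008 (array([0.4691, 0.1612, 0.0495]), 177, np.float64(0.00024))
foot 0.012 (array([0.4683, 0.1612, 0.049 ]), 178, np.float64(0.0002))
hub (array([0.4694, 0.1614, 0.0195]), 153, np.float64(0.00022))[ WARN:0@0.842] global loadsave.cpp:1063 imwrite_ Unsupported depth image for selected encoder is fallbacked to CV_8U.
```

View pics/c2.png

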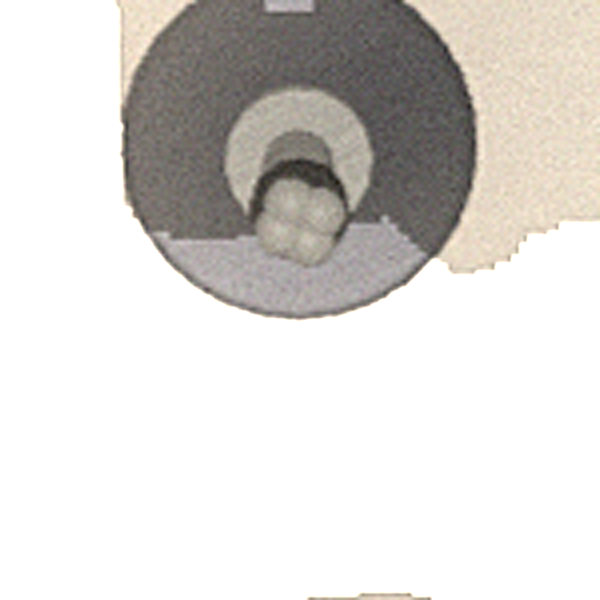

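Emit:
jog_arm(steps=[[[-0.003,-0.0375,0,0,0,0],[-0.003,-0.0375,0,0,0,0],[-0.003,-0.0375,0,0,0,0],[-0.003,-0.0375,0,0,0,0],[0,0,0,0,0,0],[0,0,0,0,0,0],[0,0,0,0,0,0]]])

```text
clock: 4.75
eef_pos: [0.4814, 0.0103, 0.2027]
tool_rot: [-0.001, 1.0, 0.0, 0.0]
wrist_force: [0.4, 0.9, -0.2]
width: 0.0882
finger_force: 0.0
```

```bash
python3 look.py w3; python3 - <<'E'
from fit import *
c=pickle.load(open("w3.pkl","rb")); n="pics/w3.png"
for z in(.044,.048): print("roll",z,circ(n,c,(.482,.009),.0285,z,.022,.036),circ(n,c,(.482,.009),.0135,z,.013,.02))
for i in range(5): viewer.calibration("wrist"); print(bot.state()["eef_pos"],viewer.calibration("wrist")["origin"])
E
```

```text
tcp [0.4814 0.0107 0.2027] dmm tool [ -8.7  79.3 -17.3] rot [0.03 0.01 0.12] clk 4.8
[-0.04949268  0.76571595  0.16822971] [-0.36  0.18  0.27  1.97 -0.06  0.99  1.51]
roll 0.044 (array([0.4827, 0.0089, 0.0279]), 174, np.float64(0.00016)) (array([0.4826, 0.009 , 0.0164]), 160, np.float64(8e-05))
roll 0.048 (array([0.4818, 0.009 , 0.0276]), 175, np.float64(0.00019)) (array([0.4817, 0.009 , 0.0162]), 169, np.float64(2e-05))
[0.48143484 0.01068058 0.20270176] [0.4087173  0.01114048 0.3647164 ]
[0.48143484 0.01068058 0.20270176] [0.4087173  0.01114048 0.3647164 ]
[0.48143484 0.01068058 0.20270176] [0.4087173  0.01114048 0.3647164 ]
[0.48143484 0.01068058 0.20270176] [0.4087173  0.01114048 0.3647164 ]
[0.48143484 0.01068058 0.20270176] [0.4087173  0.01114048 0.3647164 ]
```

Emit:
jog_arm(steps=[[[-0.0005,-0.0017,0.04,0,0,0],[0,0,0.045,0,0,0],[0,0,0.045,0,0,0],[0,0,0.04,0,0,0],[0,0,0.02,0,0,0],[0,0,0,0,0,0],[0,0,0,0,0,0],[0,0,0,0,0,0]]])

```text
clock: 5.6
eef_pos: [0.483, 0.0085, 0.014]
tool_rot: [-0.001, 1.0, 0.0, 0.001]
wrist_force: [-0.5, 0.0, 0.3]
width: 0.0878
finger_force: 0.0
```

Emit:
jog_arm(steps=[[[0,0,0,0,0,0],[0,0,0,0,0,0],[0,0,0,0,0,0],[0,0,0,0,0,0],[0,0,0,0,0,0],[0,0,0,0,0,0],[0,0,0,0,0,0],[0,0,0,0,0,0],[0,0,0,0,0,0],[0,0,0,0,0,0]]], jaw=1)

```text
clock: 6.6
eef_pos: [0.482, 0.008, 0.0129]
tool_rot: [-0.0, 1.0, 0.0, 0.0]
wrist_force: [-0.7, 0.7, 5.9]
width: 0.0564
finger_force: 30.0
```

Emit:
jog_arm(steps=[[[0,0,-0.04,0,0,0],[0,0,-0.04,0,0,0],[0,0,-0.03,0,0,0],[0.0033,0.0385,0,0,0,0],[0.0033,0.0385,0,0,0,0],[0.0033,0.0385,0,0,0,0],[0.0033,0.0385,0,0,0,0],[0,0,0,0,0,0],[0,0,0,0,0,0],[0,0,0,0,0,0],[0,0,0,0,0,0]]])

```text
clock: 7.7
eef_pos: [0.4687, 0.1605, 0.1225]
tool_rot: [0.001, 1.0, -0.0, -0.0]
wrist_force: [-0.4, -0.3, -0.5]
width: 0.0562
finger_force: 30.0
```

```bash
python3 - <<'E'
from h import *
delta((.469,.1613,.124)); print(bot.state()["wrist_force"])
o=[]
im=viewer.camera("scene")[:,:,::-1]; o.append(cv2.resize(im[225:345,130:270],None,fx=3.3,fy=3.3,interpolation=cv2.INTER_CUBIC)[:396])
im=viewer.camera("wrist")[:,:,::-1]; o.append(cv2.resize(im[120:384,130:384],(330,396),interpolation=cv2.INTER_CUBIC))
cv2.imwrite("pics/c3.png",np.clip(1.5*np.hstack(o).astype(float),0,255).astype(np.uint8))
E
```

```text
tcp [0.4687 0.1605 0.1225] dmm tool [-0.3  0.8 -1.5] rot [-0.03 -0.01 -0.08] clk 7.7
[-0.39014383 -0.25471242 -0.51148466]
```

View pics/c3.png

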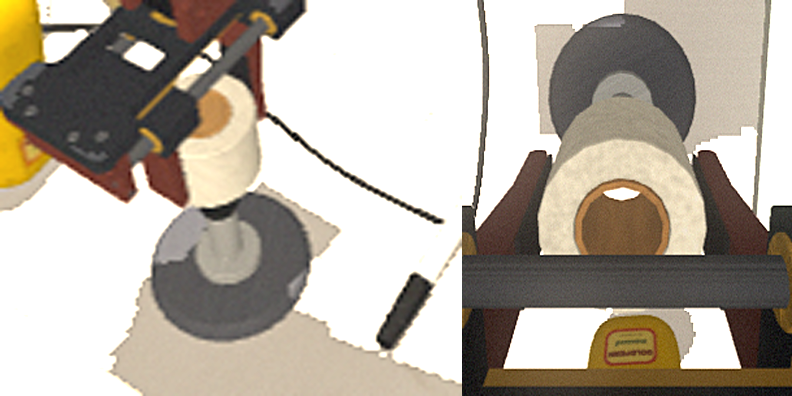

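Emit:
jog_arm(steps=[[[0,0,0.015,0,0,0],[0,0,0.005,0,0,0],[0,0,0.005,0,0,0],[0,0,0.005,0,0,0],[0,0,0,0,0,0]]])

```text
clock: 8.3
eef_pos: [0.4683, 0.1617, 0.0922]
tool_rot: [-0.0, 1.0, -0.0, -0.0]
wrist_force: [-0.8, -1.8, -0.4]
width: 0.0562
finger_force: 30.0
```

Emit:
jog_arm(steps=[[[0,0,0.005,0,0,0],[0,0,0.005,0,0,0],[0,0,0,0,0,0]]])

```text
clock: 8.6
eef_pos: [0.4682, 0.1618, 0.082]
tool_rot: [-0.0, 1.0, -0.0, -0.0]
wrist_force: [-0.2, 0.0, -0.3]
width: 0.0565
finger_force: 30.0
```

Past the collar, free. Lower to just above the hub.

Emit:
jog_arm(steps=[[[0,0,0.012,0,0,0],[0,0,0.012,0,0,0],[0,0,0.012,0,0,0],[0,0,0.008,0,0,0],[0,0,0.003,0,0,0],[0,0,0,0,0,0],[0,0,0,0,0,0]]])

```text
clock: 9.3
eef_pos: [0.4686, 0.1619, 0.0355]
tool_rot: [-0.0, 1.0, -0.0, -0.0]
wrist_force: [1.1, 0.4, -0.9]
width: 0.0564
finger_force: 30.0
```

Emit:
jog_arm(steps=[[[0,0,0.001,0,0,0],[0,0,0.0007,0,0,0],[0,0,0,0,0,0]]])

```text
clock: 9.6
eef_pos: [0.4688, 0.162, 0.0349]
tool_rot: [-0.0, 1.0, 0.0, 0.0]
wrist_force: [-3.5, -1.0, 12.3]
width: 0.0566
finger_force: 30.0
```

Emit:
jog_arm(steps=[[[0,0,0,0,0,0],[0,0,0,0,0,0],[0,0,0,0,0,0],[0,0,0,0,0,0],[0,0,0,0,0,0],[0,0,0,0,0,0],[0,0,0,0,0,0],[0,0,0,0,0,0]]], jaw=0)

```text
clock: 10.4
eef_pos: [0.4686, 0.1619, 0.0339]
tool_rot: [-0.0, 1.0, -0.0, 0.0]
wrist_force: [1.1, 0.3, 0.4]
width: 0.0879
finger_force: 0.0
```

Emit:
jog_arm(steps=[[[0,0,-0.04,0,0,0],[0,0,-0.04,0,0,0],[0,0,-0.04,0,0,0],[0,0,-0.048,0,0,0],[0,0,0,0,0,0],[0,0,0,0,0,0],[0,0,0,0,0,0]]])

```text
clock: 11.1
eef_pos: [0.4678, 0.1617, 0.2009]
tool_rot: [-0.0, 1.0, -0.0, -0.001]
wrist_force: [0.7, 0.1, 0.5]
width: 0.0879
finger_force: 0.0
```

```bash
python3 look.py w4 roll; python3 - <<'E'
from fit import *
c=pickle.load(open("w4.pkl","rb")); n="pics/w4.png"
s=bot.state()["eef_pos"]
for z in (.066,.07): print("roll top-tcp",z,circ(n,c,(.469,.162),.0285,z,.022,.036)[0]-[s[0],s[1],0])
print(circ(n,c,(.469,.162),.05,.012,.045,.058)[0]-[s[0],s[1],0])
im=cv2.imread(n); cv2.imwrite("pics/c4.png",np.clip(1.5*cv2.resize(im[130:250,190:310],None,fx=5,fy=5,interpolation=cv2.INTER_CUBIC).astype(float),0,255).astype(np.uint8))
E
```

```text
tcp [0.4677 0.1616 0.2005] dmm tool [-22.2 -71.6 -19.4] rot [-0.06 -0.13  0.05] clk 11.15
[-0.22039032  0.23891044  0.411545  ] [-0.63  0.21  0.23  1.94 -0.06  1.    1.2 ]
roll top-tcp 0.066 [0.0016899  0.00112809 0.0283    ]
roll top-tcp 0.07 [0.0005899  0.00112809 0.0279    ]
[ 0.0001899  -0.00027191  0.0486    ]
```

View pics/c4.png

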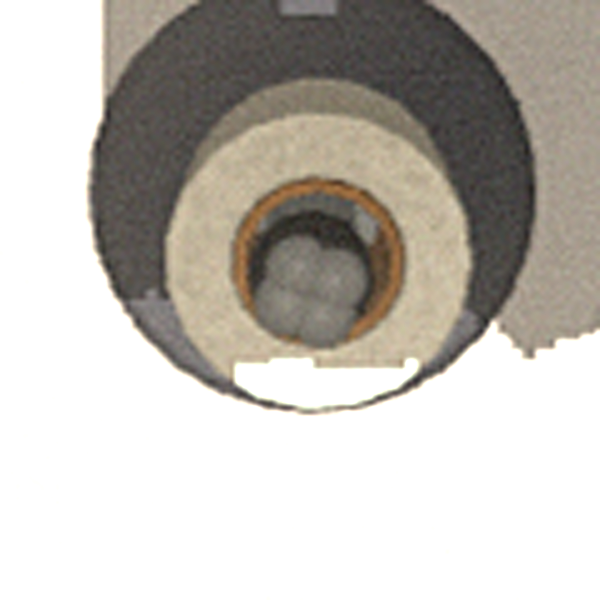

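Emit:
jog_arm(steps=[[[0.0014,-0.0432,0,0,0,0],[0.0014,-0.0432,0,0,0,0],[0.0014,-0.0432,0,0,0,0],[0.0014,-0.0432,0,0,0,0],[0.0014,-0.0432,0,0,0,0],[0.0014,-0.0432,0,0,0,0],[0.0014,-0.0432,0,0,0,0],[0.0014,-0.0432,0,0,0,0],[0.0014,-0.0432,0,0,0,0],[0,0,0,0,0,0],[0,0,0,0,0,0],[0,0,0,0,0,0]]])

```text
clock: 12.4
eef_pos: [0.4561, -0.2256, 0.201]
tool_rot: [-0.001, 1.0, 0.0, -0.001]
wrist_force: [-0.1, 0.8, 0.2]
width: 0.0878
finger_force: 0.0
```

```bash
python3 look.py w5 cap; python3 - <<'E'
from fit import *
c=pickle.load(open("w5.pkl","rb")); n="pics/w5.png"
s=bot.state()["eef_pos"]
for z,r in((.046,.012),(.022,.02),(.0,.02)):
    f=circ(n,c,(.456,-.2277),r,z,r*.75,r*1.3); print("cap-tcp",z,f[0]-[s[0],s[1],0],f[1:])
p=proj(c,(.456,-.2277,.046)); print(p); x,y=map(int,p)
im=cv2.imread(n); cv2.imwrite("pics/c5.png",np.clip(2.5*cv2.resize(im[y-50:y+50,x-50:x+50],None,fx=6,fy=6,interpolation=cv2.INTER_CUBIC).astype(float),0,255).astype(np.uint8))
E
```

```text
tcp [ 0.4563 -0.2253  0.2013] dmm tool [-34.5 315.3 -18.5] rot [ 0.05 -0.07  0.15] clk 12.45
[-0.45157466 -0.1477186  -0.14505664] [-0.05  0.25  0.5   1.93 -0.14  1.    2.08]
cap [245.6 173.3] 0.89 [ 0.4548731 -0.231941   0.04     ]
cap [151.3 353.7] 0.27 [ 0.67221623 -0.34367564  0.04      ]
cap-tcp 0.046 [ 0.00209172 -0.00420386  0.0126    ] (138, np.float64(0.00069))
cap-tcp 0.022 [-0.00010828 -0.00340386  0.0205    ] (178, np.float64(0.00049))
cap-tcp 0.0 [ 0.00459172 -0.00360386  0.0218    ] (179, np.float64(0.00043))
[np.float64(249.77662017300983), np.float64(175.73251850267974)]
```

View pics/c5.png

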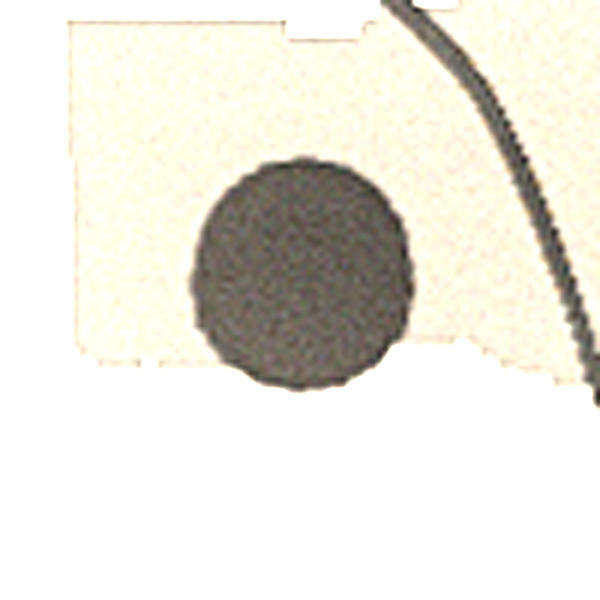

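```bash
python3 - <<'E'
from fit import *
for n,px in(("w2",(255.2,185.4)),("w4",(251.9,188.4))):
    c=pickle.load(open(n+".pkl","rb")); tcp=np.array(c["origin"])-R.from_quat((0,1,0,0)).apply([.072872,.0004,-.16202]); print(n,"stud-tcp",plane(ray(c,px),.088)-tcp)
    print(circ(f"pics/{n}.png",c,(.469,.162),.05,.012,.045,.058)[0][:2]-tcp[:2])
c=pickle.load(open("w5.pkl","rb")); tcp=np.array(c["origin"])-R.from_quat((0,1,0,0)).apply([.072872,.0004,-.16202])
# silhouette fit: mask of dark blob vs projected hull
im=cv2.imread("pics/w5.png"); g=im.max(2); m=(g<75).astype(np.uint8); nl,L,st,ce=cv2.connectedComponentsWithStats(m); k=L[173,247]; print(st[k],ce[k])
from scipy.optimize import minimize
t=np.linspace(0,2*np.pi,60)
def hull(x,y):
    P=[(x+r*np.cos(a),y+r*np.sin(a),z) for r,z in((.02,0),(.02,.022),(.012,.046)) for a in t]
    return cv2.convexHull(np.array([proj(c,p) for p in P],np.float32))
cnt=cv2.findContours((L==k).astype(np.uint8),cv2.RETR_EXTERNAL,cv2.CHAIN_APPROX_NONE)[0][0][:,0].astype(float)
def cost(v):
    h=hull(*v[:2]); return sum(cv2.pointPolygonTest(h,tuple(map(float,q)),True)**2 for q in cnt)/len(cnt)
r=minimize(cost,[.456,-.229],method="Nelder-Mead",options=dict(initial_simplex=[[.456,-.229],[.459,-.229],[.456,-.226]],xatol=1e-4)); print(r.x,r.x-tcp[:2],r.fun)
E
```

```text
w2 stud-tcp [-0.00046041  0.0025305  -0.11490996]
[-0.00134189  0.00177086]
w4 stud-tcp [ 0.00112325 -0.00043725 -0.11299688]
[-0.00035571 -0.00071952]
[ 231  151   37   39 1132] [249.07420495 170.36219081]
[ 0.45745785 -0.22867325] [ 0.00091027 -0.0030822 ] 1.0227033944110047
```

Emit:
jog_arm(steps=[[[-0.0009,-0.0033,0.03,0,0,0],[0,0,0.045,0,0,0],[0,0,0.045,0,0,0],[0,0,0.035,0,0,0],[0,0,0.015,0,0,0],[0,0,0.005,0,0,0],[0,0,0,0,0,0],[0,0,0,0,0,0]]])

```text
clock: 13.3
eef_pos: [0.458, -0.2301, 0.0279]
tool_rot: [-0.001, 1.0, -0.0, 0.001]
wrist_force: [-0.6, 0.5, 0.4]
width: 0.0878
finger_force: 0.0
```

Emit:
jog_arm(steps=[[[0,0,0.003,0,0,0],[0,0,0,0,0,0],[0,0,0,0,0,0],[0,0,0,0,0,0],[0,0,0,0,0,0],[0,0,0,0,0,0],[0,0,0,0,0,0],[0,0,0,0,0,0],[0,0,0,0,0,0],[0,0,0,0,0,0],[0,0,0,0,0,0],[0,0,0,0,0,0]]], jaw=1)

```text
clock: 14.5
eef_pos: [0.4572, -0.2301, 0.024]
tool_rot: [-0.0, 1.0, 0.0, 0.0]
wrist_force: [-1.2, 0.9, 3.0]
width: 0.0239
finger_force: 32.2
```

Emit:
jog_arm(steps=[[[0,0,-0.02,0,0,0],[0,0,-0.04,0,0,0],[0,0,-0.05,0,0,0],[-0.0014,0.0435,0,0,0,0],[-0.0014,0.0435,0,0,0,0],[-0.0014,0.0435,0,0,0,0],[-0.0014,0.0435,0,0,0,0],[-0.0013,0.0435,0,0,0,0],[-0.0013,0.0435,0,0,0,0],[-0.0013,0.0435,0,0,0,0],[-0.0013,0.0435,0,0,0,0],[-0.0014,0.0435,0,0,0,0],[0,0,0,0,0,0],[0,0,0,0,0,0],[0,0,0,0,0,0],[0,0,0,0,0,0]]])

```text
clock: 16.1
eef_pos: [0.4692, 0.1597, 0.1339]
tool_rot: [0.001, 1.0, -0.0, -0.0]
wrist_force: [0.4, 0.4, -0.3]
width: 0.0239
finger_force: 31.9
```

```bash
python3 - <<'E'
from h import *
P=[]
for i in range(4):
    im=viewer.camera("wrist")[:,:,::-1]; s=bot.state(); P.append(s["eef_pos"])
print(np.mean(P,0),s["wrist_force"],s["width"])
o=[cv2.resize(im[120:384,130:384],(330,396),interpolation=cv2.INTER_CUBIC)]
im=viewer.camera("scene")[:,:,::-1]; o.insert(0,cv2.resize(im[225:345,130:270],None,fx=3.3,fy=3.3,interpolation=cv2.INTER_CUBIC)[:396])
cv2.imwrite("pics/c6.png",np.clip(1.6*np.hstack(o).astype(float),0,255).astype(np.uint8))
E
```

```text
[0.46924249 0.16018268 0.13402218] [ 0.51892409  0.02887294 -0.83708354] 0.024021193179889714
```

View pics/c6.png

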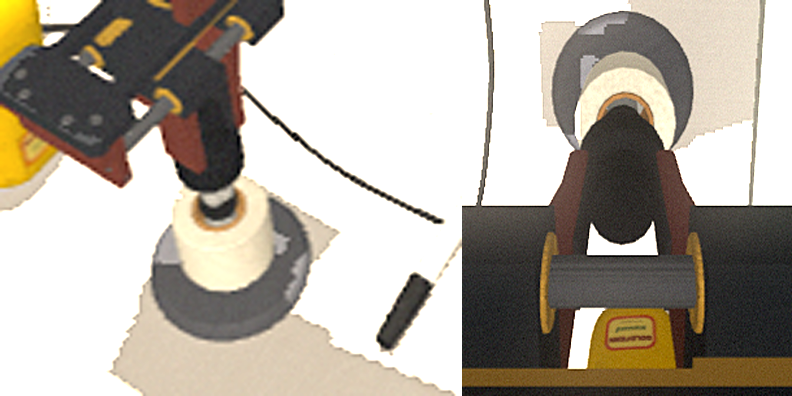

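Emit:
jog_arm(steps=[[[0,0,0.01,0,0,0],[0,0,0.006,0,0,0],[0,0,0.003,0,0,0],[0,0,0,0,0,0],[0,0,0,0,0,0]]])

```text
clock: 16.85
eef_pos: [0.469, 0.1613, 0.1148]
tool_rot: [-0.0, 1.0, -0.0, -0.0]
wrist_force: [-0.4, -0.3, -0.3]
width: 0.0241
finger_force: 31.9
```

Emit:
jog_arm(steps=[[[0,0,0.001,0,0,0],[0,0,0.001,0,0,0],[0,0,0,0,0,0]]])

```text
clock: 17.15
eef_pos: [0.4691, 0.1614, 0.113]
tool_rot: [-0.0, 1.0, 0.0, 0.0]
wrist_force: [0.5, 0.1, -0.9]
width: 0.0241
finger_force: 31.9
```

Emit:
jog_arm(steps=[[[0,0,0.001,0,0,0],[0,0,0.001,0,0,0],[0,0,0,0,0,0]]])

```text
clock: 17.45
eef_pos: [0.4692, 0.161, 0.111]
tool_rot: [-0.0, 1.0, -0.0, 0.0]
wrist_force: [-0.5, -0.8, 0.4]
width: 0.0242
finger_force: 32.0
```

Emit:
jog_arm(steps=[[[0,0,0.001,0,0,0],[0,0,0.001,0,0,0],[0,0,0,0,0,0]]])

```text
clock: 17.75
eef_pos: [0.4696, 0.161, 0.1097]
tool_rot: [-0.0, 1.0, 0.0, 0.0]
wrist_force: [-1.3, -4.0, 9.5]
width: 0.0238
finger_force: 32.9
```

Emit:
jog_arm(steps=[[[0,0,0.001,0,0,0],[0,0,0.001,0,0,0],[0,0,0,0,0,0]]])

```text
clock: 18.05
eef_pos: [0.4696, 0.1609, 0.1076]
tool_rot: [-0.0, 1.0, 0.0, 0.0]
wrist_force: [-1.1, -2.8, 6.5]
width: 0.024
finger_force: 32.7
```

Emit:
jog_arm(steps=[[[0,0,0.001,0,0,0],[0,0,0.001,0,0,0],[0,0,0,0,0,0]]])

```text
clock: 18.35
eef_pos: [0.4691, 0.1609, 0.1049]
tool_rot: [-0.0, 1.0, -0.0, 0.0]
wrist_force: [1.2, -1.7, -1.0]
width: 0.0239
finger_force: 31.8
```

Emit:
jog_arm(steps=[[[0,0,0.001,0,0,0],[0,0,0.001,0,0,0],[0,0,0,0,0,0]]])

```text
clock: 18.65
eef_pos: [0.4689, 0.161, 0.1024]
tool_rot: [-0.0, 1.0, -0.0, -0.0]
wrist_force: [1.8, -3.4, -4.9]
width: 0.0239
finger_force: 31.5
```

Emit:
jog_arm(steps=[[[0,0,0.001,0,0,0],[0,0,0.001,0,0,0],[0,0,0,0,0,0]]])

```text
clock: 18.95
eef_pos: [0.4689, 0.1619, 0.1009]
tool_rot: [-0.001, 1.0, 0.0, -0.0]
wrist_force: [0.6, -1.3, -1.5]
width: 0.0241
finger_force: 31.9
```

Emit:
jog_arm(steps=[[[0,0,0.001,0,0,0],[0,0,0.001,0,0,0],[0,0,0,0,0,0]]])

```text
clock: 19.25
eef_pos: [0.4691, 0.1619, 0.0992]
tool_rot: [-0.001, 1.0, 0.0, 0.0]
wrist_force: [-1.6, 1.4, 4.1]
width: 0.0245
finger_force: 32.5
```

Emit:
jog_arm(steps=[[[0,0,0.001,0,0,0],[0,0,0.001,0,0,0],[0,0,0,0,0,0],[0,0,0,0,0,0]]])

```text
clock: 19.65
eef_pos: [0.4692, 0.1619, 0.0974]
tool_rot: [-0.001, 1.0, 0.0, 0.0]
wrist_force: [-2.3, 0.6, 8.1]
width: 0.0241
finger_force: 33.0
```

Emit:
jog_arm(steps=[[[0,0,0.001,0,0,0],[0,0,0,0,0,0],[0,0,0,0,0,0],[0,0,0,0,0,0],[0,0,0,0,0,0]]])

```text
clock: 20.15
eef_pos: [0.4693, 0.1619, 0.0966]
tool_rot: [-0.0, 1.0, 0.001, 0.0]
wrist_force: [-2.9, 0.3, 10.1]
width: 0.0243
finger_force: 33.2
```

```bash
python3 - <<'E'
from h import *
viewer.camera("scene"); print([ (x["at"],x["score"]) for x in viewer.spot_in("scene","roll")[:1]])
F=[]
for i in range(4): viewer.camera("top"); F.append(bot.state()["wrist_force"][2])
print(F, bot.state()["eef_pos"],bot.state()["finger_force"])
E
```

```text
[([198.9, 297.4], 0.73)]
[np.float64(10.882114462492165), np.float64(9.984570684465247), np.float64(10.817255157942697), np.float64(10.471400025481701)] [0.46922052 0.1618469  0.0966381 ] 33.2106731904787
```

```bash
python3 -c "
from station import bot
print(bot.sign_off())"
```

```text
the job is handed in; nothing more can be done
None
```

The job is handed in, with no verdict shown: the roll sits on the hub, released, and the cap clicked onto the stud and is still held down with about 10.5 N at the wrist.

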